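# Find the sprung bin lid and hold it just below its balance point

## Task

The two steel bins on the packing bench look alike, but only one lid still has a working spring: try both lids with a short lift by their handles to feel which is the light one, and set the heavy one gently shut again. Then swing the light, sprung lid up well past its balance point, so that the spring takes over, bring it back and finish while still holding it still about ten degrees below the balance point, where it leans on you, so that I can hook in its stay. Nothing else may prop it, let neither lid drop, and leave the parcel, tape roll and tape dispenser where they are.

Things in the scene. Friction and masses are not known exactly. Their poses are not given: they have to be found in the camera images.
- chest_a: One of two look-alike fixed grey steel bins side by side, 150 mm deep (its x), 170 mm wide (its y), 100 mm high; origin at the centre of its underside, x from its front (handle side) to its back (hinge side), z up. One bin's lid spring works, the other's is dead: that cannot be seen, only felt.
- chest_b: The other look-alike bin: same sizes, origin and axes. Each lid is a 4 mm steel plate 156 mm long by 170 mm wide with a 12 mm rib along its front edge, 0.84 to 0.96 kg, hinged along the bin's back top edge.
- lid_a (a joint): Angle of chest_a's lid, rad: 0 shut and level, growing as it swings up and back, stop at 1.5. A sprung lid needs about 1.3 N up at the bar to lift off, falls shut from below its balance point at 0.95 rad (54 degrees; 0.89 to 1.0 by the lid's weight), swings open by itself above it. 1.05 rad and more is well past; 0.78 rad is ten degrees below.
- lid_b (a joint): Angle of chest_b's lid, rad; same signs and stop. A lid with a dead spring needs about 4 N up at the bar to lift off, 4 N times the cosine of its angle higher up, and falls shut from any angle. Either lid may be the sprung one and the other then is the dead one. A short lift to feel the weight means the bar raised some 20 to 40 mm.
- lid_a_bar (a point): Middle of the handle bar of chest_a's lid, on the bar's axis; moves with the lid. A round steel bar 12 mm thick, 110 mm long, parallel to the hinge, in the lid's plane, 215 mm from the hinge axis, 59 mm out from the lid's front edge on two 12 mm side stalks: open space around it, so it can be pinched from above all through the swing and turns between the pads.
- lid_b_bar (a point): Middle of the handle bar of chest_b's lid, likewise. Shut, a bar lies 100 mm above the bench, 140 mm in front of the bin's centre.
- lid_a_hinge (a point): Middle of the hinge axis of chest_a's lid, 100 mm above the bench, 75 mm behind the bin's centre; fixed to the bin. The axis is level, along the bin's y.
- lid_b_hinge (a point): Middle of the hinge axis of chest_b's lid, likewise.
- parcel: Bystander: loose cardboard parcel 160 x 100 x 60 mm, on the bench at the robot's right; origin at the centre of its underside.
- tape_roll: Bystander: loose roll of brown tape lying flat, 90 mm across, 48 mm high, behind the bins; origin at the centre of its underside.
- dispenser: Bystander: loose hand tape dispenser, 240 mm long along its x, 55 mm wide, 82 mm high, on the bench at the robot's left; origin on its underside near the middle.

How it is judged:
On the way, in this order (a step that is already met when the one before it is completed fails the run):
1. the heavy lid has been tried with a short lift (handle up by about 15 mm or more) (value of joint lid_b above 0.07 rad), for 0.1 s.
2. the heavy lid is shut again (value of joint lid_b below 0.04 rad), for 0.1 s.
3. the sprung lid has been raised past its balance point (value of joint lid_a above 1.05 rad), for 0.1 s.
At the end, for the whole second after the job is handed in: The sprung lid is held still (under 0.05 rad/s) by the fingers between 0.64 and 0.88 rad, that is about 4 to 18 degrees below its balance point, with no loose thing touching its bin; the other lid is shut (under 0.05 rad) (value of joint lid_a between 0.64 and 0.88 rad and velocity of joint lid_a between -0.05 and 0.05 rad/s and value of joint lid_b below 0.05 rad and contact force between the fingers and chest_a above 0.05 N and contact force between each of parcel, tape_roll, dispenser and chest_a below 0.1 N); the arm keeps its last pose, push and grip.
It fails at once if a lid is dropped (closes faster than 3 rad/s) (velocity of joint any of lid_a, lid_b below -3 rad/s).
It fails at once if a bystander is moved by more than 30 mm (distance of any of parcel, tape_roll, dispenser from where it was at the start of the episode above 0.03 m).
It also fails if it takes over 72 s, if anything falls off the work surface, if the arm or the gripper's body presses on something with over 40 N, if the wrist force passes 120 N, or if a joint passes its speed limit or range.

## Robot

A 7-joint arm with a two-finger parallel gripper is mounted at the origin on the work surface. World frame = base frame: x ahead of the robot, y to its left, z up, the work surface at z = 0. Lengths are in m, angles in rad, forces in N, time in s.
With the tool pointing down it reaches from about 0.4 to 0.75 m from the base axis. Payload 19.5 kg.
Tool frame: the origin (TCP) lies at the very end of the fingers, on their centre line; the grasp point (between the pads) lies 19 mm behind it; z points along the fingers, x is the direction in which the jaws open and shut, and the axes are right-handed (so a half turn about z gives the same grasp; the last joint's range is limited). The gripper opens to 85 mm and grips with 20 to 120 N. Pads are 22 mm wide; open, the fingers measure 114 mm over their backs; the gripper's body (76 mm by 85 mm) begins 54 mm behind the grasp point. The pads swing forward as they close: fully open they stand 13 mm farther back than shut.
Start: joints at [1.221, 0.707, -0.028, 1.485, 0.022, 0.951, -0.075], TCP at [0.174, -0.548, 0.192] pointing down, gripper open.
Joint ranges: [-2.71, 2.71], [-0.32, 2.16], [-1.57, 1.52], [0, 2.45], [-1.46, 4.6], [0, 2.02], [-2.83, 2.83]. Speed limits (rad/s): [1.89, 1.89, 2.57, 2.57, 3.01, 3.01, 3.01].

## Interface

Orientations are given as a unit quaternion [x, y, z, w].
In Python, from workcell import ctrl, optics gives the robot as it stands. The module is installed in compiled form; this text tells all that it offers.
- The arm moves only by the tool move_arm, never from a script. Its argument "increments" is a list of rows, each an object of numbers: "tx", "ty", "tz": the shift along the tool's x, y, z in m; "rx", "ry", "rz": the turn, a rotation vector about the tool's x, y, z in rad; "jaw": the opening in per cent of the stroke, from 0 (shut) to 100 (fully open). A call has 1 to 20 rows; each row is the pose to reach, as a shift and turn from the pose commanded when the call began, along the tool's axes at that moment; what a row does not reach only later rows make up. A row lasts 1/8 s, in which the tool goes at most 62.5 mm and 10.7 degrees, less where a joint would pass 70% of its speed; a pose out of reach is approached as far as the arm can. A call with a gripper value outside its range is refused whole. The fingers move at their own pace and stop on an object; "squeeze" is the grip in N (left out, the last holds). Time passes only in rows, so rows that repeat a pose let the fingers close. It gives the time, the measured TCP pose, the force and the opening at its end, in the units of the state.
- ctrl.read_state(): the state, without advancing time (a new reading comes with each control period).
- optics.get_image(name): name is "scene" or "top" or "wrist"; returns the picture (384x512x3 uint8, blue, green, red); there is no depth.
- optics.calibration(name): a dict with "mtx" (3x3 intrinsics, pixels), "position" and "orientation" of the camera in the world; the wrist camera has in their place "hand_eye" (4x4, takes a point from camera to tool coordinates, whose origin is the TCP and whose axes are the tool frame's). Camera axes: x right, y up, looking along -z (the intrinsics and any distortion apply to the point x, -y, -z); pixel columns grow to the right and rows downward; lengths in m; the calibration is good to about 2 mm. A picture is of the moment at which its call begins: read the wrist's pose just before it. calibration takes no time and is no camera call.
- ctrl.sign_off(): hands the job in, once; it reports no verdict.
The state is a dict: "clock": time; "joint_pos": joint angles; "dq": joint speeds; "tau": joint torques, N m; "tcp_pos": TCP position; "tool_rot": TCP orientation; "force": force on the tool from outside, world axes, zero at the start; "moment": the same for the moment, N m; "width": opening from 0.0 (shut) to 1.0 (fully open).
Only numpy, scipy, OpenCV 4.12 (cv2) and the standard library are available. Lean on these libraries where they do the work, as an engineer would, in place of code of your own. Each camera call takes 0.05 s, during which the arm holds its last target. There are 200 camera calls.

## Working session

There is one attempt and no reset: what is moved stays moved. The work goes in short steps, Python scripts to look and compute and a tool call to move; the robot and the scene stay as the last step left them, time stands still between calls to the robot, and variables do not carry over. Pictures are saved under pics/ and viewed, about 8 in all and at most 12, crops included, and the job is handed in when it is done.

Besides the shell and the picture viewer there is one more tool, called after "Call:" as name(argument=value, ...) on one line, values as JSON. move_arm: Moves the arm, as the interface text tells. Its arguments: {"type":"object","properties":{"increments":{"type":"array","items":{"type":"object","properties":{"tx":{"type":"number"},"ty":{"type":"number"},"tz":{"type":"number"},"rx":{"type":"number"},"ry":{"type":"number"},"rz":{"type":"number"},"jaw":{"type":"number"}}}},"squeeze":{"type":"number"}},"required":["increments"]}

```bash
mkdir -p pics; python3 - <<'E'
from workcell import ctrl, optics
import cv2
print(ctrl.read_state())
for n in("scene","top"):
    c=optics.calibration(n);print(n,c)
    cv2.imwrite(f"pics/{n}0.png",optics.get_image(n))
print(optics.calibration("wrist"))
E
```

```text
{'clock': 0.0, 'joint_pos': array([ 1.22130731,  0.70713465, -0.02764968,  1.48498105,  0.02200942,
        0.95092039, -0.07549702]), 'dq': array([-6.32650367e-05,  5.92130756e-04,  4.47626813e-04, -2.12504914e-03,
        1.84484993e-03, -5.18248010e-05, -4.64131165e-04]), 'tau': array([-5.11980056e-05, -8.83226180e+01,  1.23434253e+00, -2.36171651e+01,
        1.67470233e-02,  6.55408425e-03,  9.19307979e-06]), 'tcp_pos': array([ 0.17411415, -0.54767828,  0.19161325]), 'tool_rot': array([ 8.07150364e-01, -5.90345631e-01, -4.67446218e-04, -3.26962335e-04]), 'force': array([ 0.67183695, -0.05145162, -0.25060828]), 'moment': array([0.00943867, 0.00225822, 0.00513673]), 'width': 1.0008198452295418}
scene {'mtx': array([[421.39871073,   0.        , 257.11766128],
       [  0.        , 421.39871073, 189.04745875],
       [  0.        ,   0.        ,   1.        ]]), 'position': array([1.22488759, 0.84228509, 1.02579228]), 'orientation': array([0.11989747, 0.38648186, 0.87362252, 0.27025927])}
top {'mtx': array([[485.45529781,   0.        , 244.91796644],
       [  0.        , 485.45529781, 202.46324138],
       [  0.        ,   0.        ,   1.        ]]), 'position': array([0.4750369 , 0.00480793, 1.53337615]), 'orientation': array([-0.03346462,  0.03055804,  0.70663238, -0.70612818])}
{'mtx': array([[327.29265621,   0.        , 257.0278958 ],
       [  0.        , 327.29265621, 186.40120244],
       [  0.        ,   0.        ,   1.        ]]), 'hand_eye': array([[ 9.99999417e-01, -2.76927832e-04, -1.04380809e-03,
         4.79224477e-05],
       [-5.44619552e-04, -9.63968492e-01, -2.66015882e-01,
        -6.69899504e-02],
       [-9.32530909e-04,  2.66016295e-01, -9.63968081e-01,
        -1.82479628e-01],
       [ 0.00000000e+00,  0.00000000e+00,  0.00000000e+00,
         1.00000000e+00]])}
```

View pics/top0.png

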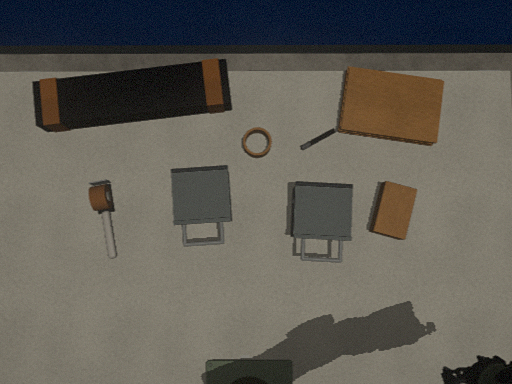

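View pics/scene0.png

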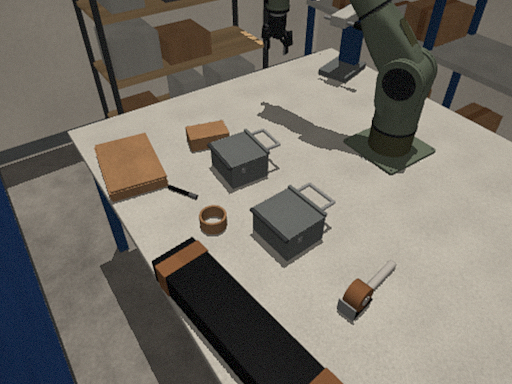

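The top view shows the left bin at about (201,195) with its bar at (204,243). The right bin is at about (323,212) with its bar at (322,260). The parcel is right of the right bin, the roll is behind, and the dispenser is at the left. Next I'll enlarge a crop.

```bash
python3 - <<'E'
import cv2
im=cv2.imread("pics/top0.png")[155:270,160:365]
im=cv2.convertScaleAbs(im,alpha=1.6)
cv2.imwrite("pics/crop.png",cv2.resize(im,None,fx=3.9,fy=3.9,interpolation=cv2.INTER_CUBIC))
E
```

```text
(no output)
```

View pics/crop.png

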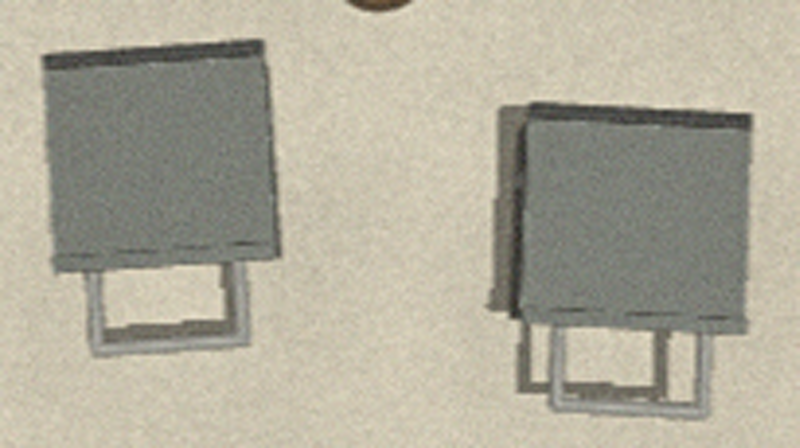

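```bash
cat > h.py <<'E'
import numpy as np
from scipy.spatial.transform import Rotation as R
from workcell import ctrl, optics
def ray(n,u,v,z):
    c=optics.calibration(n);K=c["mtx"]
    d=R.from_quat(c["orientation"]).apply([(u-K[0,2])/K[0,0],-(v-K[1,2])/K[1,1],-1])
    p=c["position"];return p+d*(z-p[2])/d[2]
E
python3 - <<'E'
from h import *
np.set_printoptions(precision=4,suppress=True)
for nm,bar,fr,bk in(("L",[(97,347),(246,339)],[(55,270),(281,256)],[(44,68),(264,54)]),("R",[(555,404),(706,412)],[(519,320),(747,333)],[(527,117),(752,128)])):
    for k,z,pp in(("bar",.1,bar),("front",.104,fr),("back",.104,bk)):
        P=[ray("top",160+u/3.9-.37,155+v/3.9-.37,z) for u,v in pp]
        d=P[0]-P[1]
        print(nm,k,P[0],P[1],"mid",(P[0]+P[1])/2,"len",np.linalg.norm(d),"yaw of +x",np.arctan2(-d[0],d[1]))
s=ctrl.read_state();print(R.from_quat(s["tool_rot"]).as_matrix(),s["clock"])
E
```

```text
L bar [0.4838 0.1886 0.1   ] [0.4897 0.0761 0.1   ] mid [0.4868 0.1324 0.1   ] len 0.11262189079914049 yaw of +x 0.052902710917849934
L front [0.5417 0.2204 0.104 ] [0.5522 0.0497 0.104 ] mid [0.547  0.1351 0.104 ] len 0.1710687289593284 yaw of +x 0.06116933216042324
L back [0.6959 0.2308 0.104 ] [0.7065 0.063  0.104 ] mid [0.7012 0.1469 0.104 ] len 0.16817138943155172 yaw of +x 0.06302861416071687
R bar [ 0.4409 -0.1565  0.1   ] [ 0.4349 -0.2698  0.1   ] mid [ 0.4379 -0.2131  0.1   ] len 0.11351107510089073 yaw of +x -0.053082800088923146
R front [ 0.5038 -0.1296  0.104 ] [ 0.494 -0.301  0.104] mid [ 0.4989 -0.2153  0.104 ] len 0.17160688346731 yaw of +x -0.057487671506439214
R back [ 0.6578 -0.1372  0.104 ] [ 0.6492 -0.3079  0.104 ] mid [ 0.6535 -0.2225  0.104 ] len 0.17095470624403947 yaw of +x -0.050312353712264536
[[ 0.3029 -0.953  -0.0003]
 [-0.953  -0.3029  0.0009]
 [-0.001   0.     -1.    ]] 0.1
```

Call:
move_arm(increments=[{"tx":-0.239,"ty":-0.353,"tz":0.03,"rz":-1.209,"jaw":55},{"tx":-0.239,"ty":-0.353,"tz":0.03,"rz":-1.209,"jaw":55},{"tx":-0.239,"ty":-0.353,"tz":0.03,"rz":-1.209,"jaw":55},{"tx":-0.239,"ty":-0.353,"tz":0.03,"rz":-1.209,"jaw":55},{"tx":-0.239,"ty":-0.353,"tz":0.03,"rz":-1.209,"jaw":55},{"tx":-0.239,"ty":-0.353,"tz":0.03,"rz":-1.209,"jaw":55},{"tx":-0.239,"ty":-0.353,"tz":0.03,"rz":-1.209,"jaw":55},{"tx":-0.239,"ty":-0.353,"tz":0.03,"rz":-1.209,"jaw":55},{"tx":-0.239,"ty":-0.353,"tz":0.03,"rz":-1.209,"jaw":55},{"tx":-0.239,"ty":-0.353,"tz":0.03,"rz":-1.209,"jaw":55},{"tx":-0.239,"ty":-0.353,"tz":0.03,"rz":-1.209,"jaw":55},{"tx":-0.239,"ty":-0.353,"tz":0.03,"rz":-1.209,"jaw":55}], squeeze=30)

```text
invalid input at $.increments[0]: expected keys tx, ty, tz, rx, ry, rz, jaw
```

```bash
cat >> h.py <<'E'
def inc(p,yaw):  # move numbers to TCP p, tool down, tool x at world yaw
    s=ctrl.read_state();r=R.from_quat(s["tool_rot"])
    g=R.from_euler("z",yaw)*R.from_euler("x",np.pi)
    return r.inv().apply(np.array(p)-s["tcp_pos"]),(r.inv()*g).as_rotvec()
E
python3 - <<'E'
from h import *
import cv2
s=ctrl.read_state();print(s["tcp_pos"],s["force"],s["width"],s["clock"],inc([.438,-.213,.081],-.054))
im=optics.get_image("wrist")
# project expected bar ends and middle
c=optics.calibration("wrist");K=c["mtx"];H=np.array(c["hand_eye"])
for t in(-.049,0,.049):
    w=np.array([.438,-.213,.1])+t*np.array([np.sin(.054),np.cos(.054),0])
    q=R.from_quat(s["tool_rot"]).inv().apply(w-s["tcp_pos"]);q=np.linalg.inv(H)@np.r_[q,1]
    u,v=K[0,2]+K[0,0]*q[0]/-q[2],K[1,2]+K[1,1]*-q[1]/-q[2];print(u,v)
    cv2.circle(im,(int(u),int(v)),3,(0,0,255),1)
cv2.imwrite("pics/w1.png",cv2.convertScaleAbs(im,alpha=1.5))
E
```

```text
[ 0.174101   -0.54773633  0.19168141] [1.03408157 0.19827129 0.20430089] 1.002188698208179 0.1 (array([-0.23896595, -0.35289847,  0.11090272]), array([-5.60129304e-04,  8.52639111e-04, -1.20905073e+00]))
-71.11979372766717 -377.03443017242694
-158.86086688745513 -419.9784859880567
-251.017353153057 -465.0836248636101
```

View pics/w1.png

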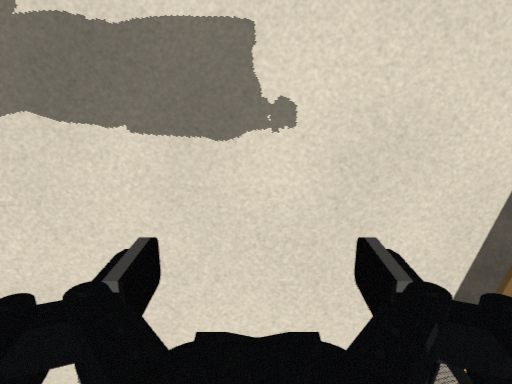

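The move was refused because every key is needed in each row. The wrist picture still shows only bare bench and the fingers. I'm resending with all the keys.

Call:
move_arm(increments=[{"tx":-0.239,"ty":-0.353,"tz":0.03,"rx":0,"ry":0,"rz":-1.209,"jaw":55},{"tx":-0.239,"ty":-0.353,"tz":0.03,"rx":0,"ry":0,"rz":-1.209,"jaw":55},{"tx":-0.239,"ty":-0.353,"tz":0.03,"rx":0,"ry":0,"rz":-1.209,"jaw":55},{"tx":-0.239,"ty":-0.353,"tz":0.03,"rx":0,"ry":0,"rz":-1.209,"jaw":55},{"tx":-0.239,"ty":-0.353,"tz":0.03,"rx":0,"ry":0,"rz":-1.209,"jaw":55},{"tx":-0.239,"ty":-0.353,"tz":0.03,"rx":0,"ry":0,"rz":-1.209,"jaw":55},{"tx":-0.239,"ty":-0.353,"tz":0.03,"rx":0,"ry":0,"rz":-1.209,"jaw":55},{"tx":-0.239,"ty":-0.353,"tz":0.03,"rx":0,"ry":0,"rz":-1.209,"jaw":55},{"tx":-0.239,"ty":-0.353,"tz":0.03,"rx":0,"ry":0,"rz":-1.209,"jaw":55},{"tx":-0.239,"ty":-0.353,"tz":0.03,"rx":0,"ry":0,"rz":-1.209,"jaw":55},{"tx":-0.239,"ty":-0.353,"tz":0.03,"rx":0,"ry":0,"rz":-1.209,"jaw":55},{"tx":-0.239,"ty":-0.353,"tz":0.03,"rx":0,"ry":0,"rz":-1.209,"jaw":55}], squeeze=30)

```text
clock: 1.65
tcp_pos: [0.438, -0.2136, 0.1621]
tool_rot: [1.0, -0.027, -0.0, -0.0]
force: [0.6, 0.3, -1.1]
width: 0.551
```

```bash
cat >> h.py <<'E'
def shot(name,bar,yaw):
    import cv2
    s=ctrl.read_state();print(s["tcp_pos"],s["force"],s["width"],s["clock"])
    im=optics.get_image("wrist")
    c=optics.calibration("wrist");K=c["mtx"];H=np.array(c["hand_eye"])
    im=cv2.convertScaleAbs(im,alpha=1.5)
    for t in(-.049,0,.049):
        w=np.array(bar)+t*np.array([-np.sin(yaw),np.cos(yaw),0])
        q=R.from_quat(s["tool_rot"]).inv().apply(w-s["tcp_pos"]);q=np.linalg.inv(H)@np.r_[q,1]
        u,v=K[0,2]+K[0,0]*q[0]/-q[2],K[1,2]-K[1,1]*q[1]/-q[2];print(u,v)
        cv2.circle(im,(round(u),round(v)),3,(0,0,255),1)
    cv2.imwrite(f"pics/{name}.png",im)
E
python3 - <<'E'
from h import *
print(inc([.438,-.213,.081],-.054))
shot("w2",[.438,-.213,.1],-.054)
E
```

```text
(array([-4.67593530e-05, -5.77118887e-04,  8.11222386e-02]), array([-5.97342243e-05,  2.66769793e-05, -8.62829118e-04]))
[ 0.43801694 -0.21358377  0.1621222 ] [ 0.55502787  0.27400283 -1.0814057 ] 0.5513933739580897 1.65
257.19300273928445 243.00357885926468
257.1813992550829 184.9593503645074
257.16853305714756 120.5986359580038
```

View pics/w2.png

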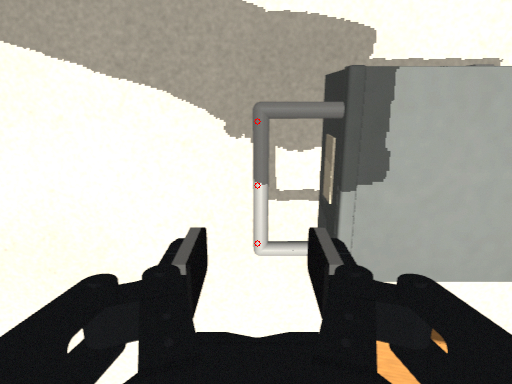

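The wrist view shows the right bar's axis at u≈261, against 257 predicted, so it lies about 3 mm further in +x. The finger paths are clear of the stalks (v≈110 and 248). Next I descend and close.

Call:
move_arm(increments=[{"tx":0.003,"ty":0,"tz":0.025,"rx":0,"ry":0,"rz":0,"jaw":50},{"tx":0.003,"ty":0,"tz":0.05,"rx":0,"ry":0,"rz":0,"jaw":50},{"tx":0.003,"ty":0,"tz":0.07,"rx":0,"ry":0,"rz":0,"jaw":50},{"tx":0.003,"ty":0,"tz":0.081,"rx":0,"ry":0,"rz":0,"jaw":50},{"tx":0.003,"ty":0,"tz":0.081,"rx":0,"ry":0,"rz":0,"jaw":50}])

```text
clock: 2.33
tcp_pos: [0.441, -0.2133, 0.0809]
tool_rot: [1.0, -0.027, -0.0, -0.0]
force: [-0.6, -0.8, 0.2]
width: 0.499
```

Call:
move_arm(increments=[{"tx":0,"ty":0,"tz":0,"rx":0,"ry":0,"rz":0,"jaw":0},{"tx":0,"ty":0,"tz":0,"rx":0,"ry":0,"rz":0,"jaw":0},{"tx":0,"ty":0,"tz":0,"rx":0,"ry":0,"rz":0,"jaw":0},{"tx":0,"ty":0,"tz":0,"rx":0,"ry":0,"rz":0,"jaw":0},{"tx":0,"ty":0,"tz":0,"rx":0,"ry":0,"rz":0,"jaw":0},{"tx":0,"ty":0,"tz":0,"rx":0,"ry":0,"rz":0,"jaw":0}], squeeze=30)

```text
clock: 3.08
tcp_pos: [0.4412, -0.2134, 0.0811]
tool_rot: [1.0, -0.027, -0.0, -0.0]
force: [-0.3, 0.5, 0.2]
width: 0.002
```

The opening reads 0.002, so the fingers closed on nothing. I'll look from the scene and wrist cameras.

```bash
python3 - <<'E'
from h import *
import cv2
shot("w3",[.441,-.213,.1],-.054)
im=optics.get_image("scene")[95:215,170:330]
a=cv2.resize(cv2.imread("pics/w3.png"),(400,300));b=cv2.resize(cv2.convertScaleAbs(im,alpha=1.3),(400,300),interpolation=cv2.INTER_CUBIC)
cv2.imwrite("pics/c3.png",np.hstack([a,b]))
print(ctrl.read_state()["width"])
E
```

```text
[ 0.44119374 -0.21339565  0.0811205 ] [-0.25439956  0.46442482  0.17895633] 0.002040653916126335 3.075
256.97888954137386 304.28054541693814
257.02656891232937 225.00256718521177
257.0819283562852 132.95469186927872
-0.001821021788273533
```

View pics/c3.png

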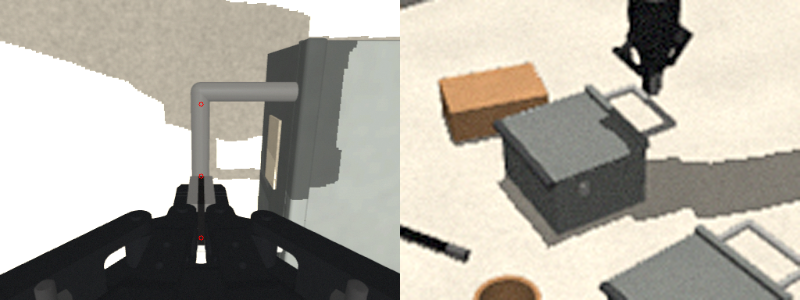

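```bash
python3 - <<'E'
from h import *
import cv2
im=optics.get_image("top")[225:275,290:355]
a=cv2.resize(cv2.convertScaleAbs(im,alpha=2),(390,300),interpolation=cv2.INTER_CUBIC)
b=cv2.resize(cv2.imread("pics/w3.png")[190:350,165:355],(390,328),interpolation=cv2.INTER_CUBIC)[:300]
c=optics.get_image("scene")[120:150,245:285]
b=cv2.convertScaleAbs(b,alpha=1.7)
c=cv2.resize(cv2.convertScaleAbs(c,alpha=1.6),(400,300),interpolation=cv2.INTER_CUBIC)
o=np.zeros((600,800,3),np.uint8);o[:300,:390]=a;o[:300,400:790]=b;o[300:,:400]=c
cv2.imwrite("pics/c4.png",o)
# where TCP, grasp should appear
def pr(n,w):
    k=optics.calibration(n);K=k["mtx"];q=R.from_quat(k["orientation"]).inv().apply(np.array(w)-k["position"])
    return K[0,2]+K[0,0]*q[0]/-q[2],K[1,2]-K[1,1]*q[1]/-q[2]
for n in("top","scene"):
    for w in([.4412,-.2134,.081],[.4412,-.2134,.1]):print(n,w,pr(n,w))
E
```

```text
top [0.4412, -0.2134, 0.081] (np.float64(320.3833439766307), np.float64(257.9481668893693))
top [0.4412, -0.2134, 0.1] (np.float64(321.3596290206244), np.float64(258.09964146782556))
scene [0.4412, -0.2134, 0.081] (np.float64(270.16437758615456), np.float64(140.73937461118172))
scene [0.4412, -0.2134, 0.1] (np.float64(270.27185901528117), np.float64(136.63719382096411))
```

View pics/c4.png

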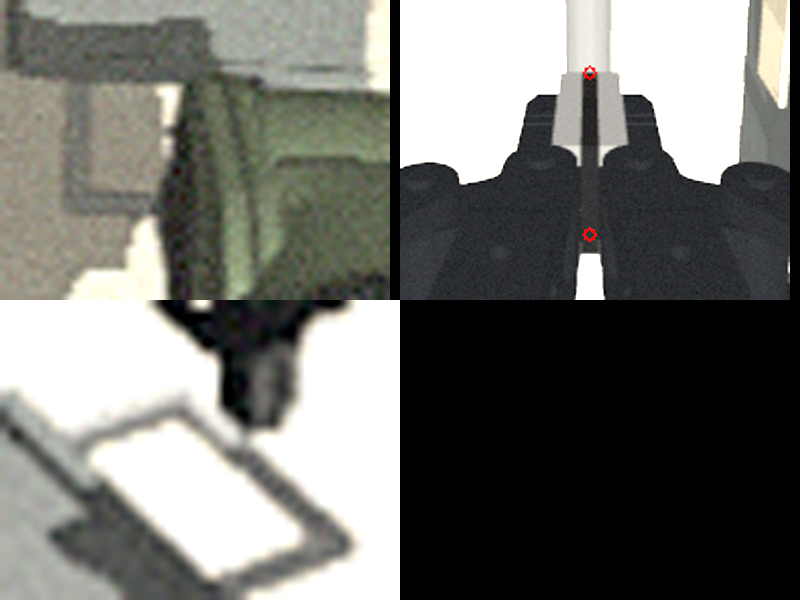

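```bash
python3 - <<'E'
from h import *
c=optics.calibration("wrist");K=c["mtx"];H=np.array(c["hand_eye"])
for z in(0,-.01,-.02,-.03,-.035,-.04,-.05):
    o=[]
    for y in(-.011,0,.011):
        q=np.linalg.inv(H)@np.array([0.0,y,z,1]);o.append(K[1,2]-K[1,1]*q[1]/-q[2])
    q=np.linalg.inv(H)@np.array([.005,-.011,z,1]);print(z,np.round(o),"px/10mm",K[0,0]*.01/-q[2])
E
```

```text
0 [196. 213. 231.] px/10mm 17.14797163671328
-0.01 [201. 220. 238.] px/10mm 18.059826860462348
-0.02 [207. 226. 245.] px/10mm 19.07410558598115
-0.03 [214. 234. 254.] px/10mm 20.209091645156313
-0.035 [217. 238. 259.] px/10mm 20.82879006959654
-0.04 [221. 243. 264.] px/10mm 21.487696052221633
-0.05 [229. 252. 274.] px/10mm 22.93901965126605
```

Both views agree that the real fingertips end about 37 mm short of the reported TCP. The scene camera shows the tip at (270.5,133) against 140.7 predicted, and the wrist view shows the pads at v 225–263. The tips are therefore shut just above the bar, laterally centred. I'll open, go 37 mm deeper and close.

Call:
move_arm(increments=[{"tx":0,"ty":0,"tz":0,"rx":0,"ry":0,"rz":0,"jaw":50},{"tx":0,"ty":0,"tz":0,"rx":0,"ry":0,"rz":0,"jaw":50},{"tx":0,"ty":0,"tz":0,"rx":0,"ry":0,"rz":0,"jaw":50},{"tx":0,"ty":0,"tz":0,"rx":0,"ry":0,"rz":0,"jaw":50},{"tx":0,"ty":0,"tz":0.01,"rx":0,"ry":0,"rz":0,"jaw":50},{"tx":0,"ty":0,"tz":0.02,"rx":0,"ry":0,"rz":0,"jaw":50},{"tx":0,"ty":0,"tz":0.03,"rx":0,"ry":0,"rz":0,"jaw":50},{"tx":0,"ty":0,"tz":0.037,"rx":0,"ry":0,"rz":0,"jaw":50},{"tx":0,"ty":0,"tz":0.037,"rx":0,"ry":0,"rz":0,"jaw":50}])

```text
clock: 4.4
tcp_pos: [0.441, -0.2132, 0.0436]
tool_rot: [1.0, -0.027, -0.0, -0.0]
force: [0.1, 0.1, 0.5]
width: 0.498
```

Call:
move_arm(increments=[{"tx":0,"ty":0,"tz":0,"rx":0,"ry":0,"rz":0,"jaw":0},{"tx":0,"ty":0,"tz":0,"rx":0,"ry":0,"rz":0,"jaw":0},{"tx":0,"ty":0,"tz":0,"rx":0,"ry":0,"rz":0,"jaw":0},{"tx":0,"ty":0,"tz":0,"rx":0,"ry":0,"rz":0,"jaw":0},{"tx":0,"ty":0,"tz":0,"rx":0,"ry":0,"rz":0,"jaw":0},{"tx":0,"ty":0,"tz":0,"rx":0,"ry":0,"rz":0,"jaw":0}], squeeze=30)

```text
clock: 5.15
tcp_pos: [0.4407, -0.2134, 0.0441]
tool_rot: [1.0, -0.027, -0.0, -0.0]
force: [-4.5, -0.1, 3.3]
width: 0.127
```

Opening 0.127, so the bar is gripped. Now a short slow lift along the arc.

Call:
move_arm(increments=[{"tx":0,"ty":0,"tz":-0.004,"rx":0,"ry":0,"rz":0,"jaw":0},{"tx":0,"ty":0,"tz":-0.008,"rx":0,"ry":0,"rz":0,"jaw":0},{"tx":0.0003,"ty":0,"tz":-0.012,"rx":0,"ry":0,"rz":0,"jaw":0},{"tx":0.0006,"ty":0,"tz":-0.016,"rx":0,"ry":0,"rz":0,"jaw":0},{"tx":0.001,"ty":0,"tz":-0.02,"rx":0,"ry":0,"rz":0,"jaw":0},{"tx":0.0014,"ty":0,"tz":-0.024,"rx":0,"ry":0,"rz":0,"jaw":0},{"tx":0.0018,"ty":0,"tz":-0.028,"rx":0,"ry":0,"rz":0,"jaw":0},{"tx":0.002,"ty":0,"tz":-0.03,"rx":0,"ry":0,"rz":0,"jaw":0},{"tx":0.002,"ty":0,"tz":-0.03,"rx":0,"ry":0,"rz":0,"jaw":0},{"tx":0.002,"ty":0,"tz":-0.03,"rx":0,"ry":0,"rz":0,"jaw":0},{"tx":0.002,"ty":0,"tz":-0.03,"rx":0,"ry":0,"rz":0,"jaw":0},{"tx":0.002,"ty":0,"tz":-0.03,"rx":0,"ry":0,"rz":0,"jaw":0}])

```text
clock: 6.65
tcp_pos: [0.4426, -0.2135, 0.0742]
tool_rot: [1.0, -0.027, -0.001, -0.0]
force: [-6.6, 0.3, -1.3]
width: 0.129
```

```bash
python3 - <<'E'
from h import *
for i in range(6): 
    optics.get_image("top"); s=ctrl.read_state(); print(s["force"],s["moment"],s["tcp_pos"])
E
```

```text
[-6.32713514  0.21432454 -0.61217028] [-0.01480491  1.48996282 -0.02037276] [ 0.44260066 -0.21351772  0.07423456]
[-5.69266467 -0.18171649 -1.22044271] [-9.63647450e-04  1.44395076e+00  5.34849208e-03] [ 0.44264268 -0.21352179  0.07423962]
[-5.98540055 -0.56767755 -0.90339577] [ 0.02897698  1.43483464 -0.02419196] [ 0.44261318 -0.2135354   0.07423044]
[-6.31506561  0.04020049 -0.99947419] [0.04586742 1.45114614 0.03656673] [ 0.44261431 -0.21352369  0.07424512]
[-5.98898072 -0.29949543 -1.46193907] [-0.00831153  1.47125563  0.0139951 ] [ 0.44261053 -0.21350572  0.07422808]
[-6.94126233  0.69348136 -0.55925125] [0.05521434 1.47448671 0.05306953] [ 0.44261239 -0.21351358  0.07424426]
```

The lift shows only about 1 N of vertical load, so the right lid looks like the light one. I'll set it down, release it and rise.

Call:
move_arm(increments=[{"tx":-0.0005,"ty":0,"tz":0.004,"rx":0,"ry":0,"rz":0,"jaw":0},{"tx":-0.001,"ty":0,"tz":0.008,"rx":0,"ry":0,"rz":0,"jaw":0},{"tx":-0.0015,"ty":0,"tz":0.012,"rx":0,"ry":0,"rz":0,"jaw":0},{"tx":-0.002,"ty":0,"tz":0.016,"rx":0,"ry":0,"rz":0,"jaw":0},{"tx":-0.0025,"ty":0,"tz":0.02,"rx":0,"ry":0,"rz":0,"jaw":0},{"tx":-0.003,"ty":0,"tz":0.024,"rx":0,"ry":0,"rz":0,"jaw":0},{"tx":-0.003,"ty":0,"tz":0.027,"rx":0,"ry":0,"rz":0,"jaw":0},{"tx":-0.003,"ty":0,"tz":0.03,"rx":0,"ry":0,"rz":0,"jaw":0},{"tx":-0.003,"ty":0,"tz":0.03,"rx":0,"ry":0,"rz":0,"jaw":0},{"tx":-0.003,"ty":0,"tz":0.03,"rx":0,"ry":0,"rz":0,"jaw":0}])

```text
clock: 8.2
tcp_pos: [0.4408, -0.2134, 0.0444]
tool_rot: [1.0, -0.027, 0.001, 0.0]
force: [1.3, -0.6, 6.4]
width: 0.128
```

Call:
move_arm(increments=[{"tx":0,"ty":0,"tz":0,"rx":0,"ry":0,"rz":0,"jaw":50},{"tx":0,"ty":0,"tz":0,"rx":0,"ry":0,"rz":0,"jaw":50},{"tx":0,"ty":0,"tz":0,"rx":0,"ry":0,"rz":0,"jaw":50},{"tx":0,"ty":0,"tz":0,"rx":0,"ry":0,"rz":0,"jaw":50},{"tx":0,"ty":0,"tz":-0.02,"rx":0,"ry":0,"rz":0,"jaw":50},{"tx":0,"ty":0,"tz":-0.05,"rx":0,"ry":0,"rz":0,"jaw":50},{"tx":0,"ty":0,"tz":-0.09,"rx":0,"ry":0,"rz":0,"jaw":50},{"tx":0,"ty":0,"tz":-0.11,"rx":0,"ry":0,"rz":0,"jaw":50},{"tx":0,"ty":0,"tz":-0.11,"rx":0,"ry":0,"rz":0,"jaw":50},{"tx":0,"ty":0,"tz":-0.11,"rx":0,"ry":0,"rz":0,"jaw":50}])

```text
clock: 9.45
tcp_pos: [0.4399, -0.2133, 0.1534]
tool_rot: [1.0, -0.027, -0.0, -0.0]
force: [0.1, 0.2, 0.1]
width: 0.499
```

```bash
python3 - <<'E'
from h import *
s=ctrl.read_state();print(s["tcp_pos"],s["force"],s["width"],s["clock"],inc([.4875,.1325,.154],.06))
E
```

```text
[ 0.43989703 -0.21330902  0.15344838] [0.1399437  0.24973434 0.1264541 ] 0.4990905188627296 9.45 (array([ 0.02884177, -0.34787664, -0.00047018]), array([-0.00034909,  0.0008058 , -0.11407696]))
```

Call:
move_arm(increments=[{"tx":0.029,"ty":-0.348,"tz":0,"rx":0,"ry":0,"rz":-0.114,"jaw":50},{"tx":0.029,"ty":-0.348,"tz":0,"rx":0,"ry":0,"rz":-0.114,"jaw":50},{"tx":0.029,"ty":-0.348,"tz":0,"rx":0,"ry":0,"rz":-0.114,"jaw":50},{"tx":0.029,"ty":-0.348,"tz":0,"rx":0,"ry":0,"rz":-0.114,"jaw":50},{"tx":0.029,"ty":-0.348,"tz":0,"rx":0,"ry":0,"rz":-0.114,"jaw":50},{"tx":0.029,"ty":-0.348,"tz":0,"rx":0,"ry":0,"rz":-0.114,"jaw":50},{"tx":0.029,"ty":-0.348,"tz":0,"rx":0,"ry":0,"rz":-0.114,"jaw":50},{"tx":0.029,"ty":-0.348,"tz":0,"rx":0,"ry":0,"rz":-0.114,"jaw":50},{"tx":0.029,"ty":-0.348,"tz":0,"rx":0,"ry":0,"rz":-0.114,"jaw":50},{"tx":0.029,"ty":-0.348,"tz":0,"rx":0,"ry":0,"rz":-0.114,"jaw":50}])

```text
clock: 10.7
tcp_pos: [0.488, 0.1318, 0.1541]
tool_rot: [1.0, 0.029, -0.0, 0.0]
force: [0.5, 0.2, -0.6]
width: 0.499
```

```bash
python3 - <<'E'
from h import *
shot("w5",[.4875,.1325,.1],.06)
E
```

```text
[0.48800304 0.13180948 0.15409229] [ 0.53283871  0.20989743 -0.57840851] 0.49879299285005946 10.7
256.75756798911783 247.26089342913318
256.70218997990526 187.6149641533606
256.6405795023096 121.25623725847439
```

View pics/w5.png

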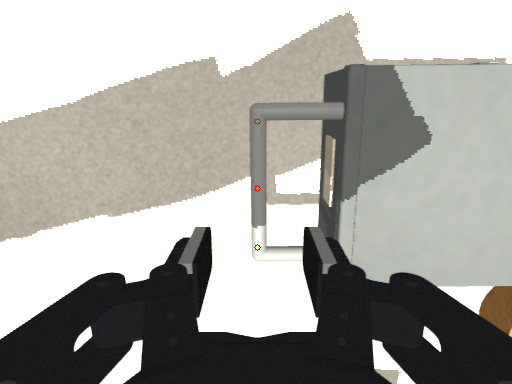

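The left bar's axis is at u≈258.5, against 257 predicted, so a 1 mm shift is enough. The tape roll and dispenser are clear. Next: descend, grip and do the short lift.

Call:
move_arm(increments=[{"tx":0.001,"ty":-0.002,"tz":0.04,"rx":0,"ry":0,"rz":0,"jaw":50},{"tx":0.001,"ty":-0.002,"tz":0.07,"rx":0,"ry":0,"rz":0,"jaw":50},{"tx":0.001,"ty":-0.002,"tz":0.09,"rx":0,"ry":0,"rz":0,"jaw":50},{"tx":0.001,"ty":-0.002,"tz":0.105,"rx":0,"ry":0,"rz":0,"jaw":50},{"tx":0.001,"ty":-0.002,"tz":0.11,"rx":0,"ry":0,"rz":0,"jaw":50},{"tx":0.001,"ty":-0.002,"tz":0.11,"rx":0,"ry":0,"rz":0,"jaw":50}])

```text
clock: 11.5
tcp_pos: [0.4889, 0.1345, 0.0443]
tool_rot: [1.0, 0.03, -0.0, -0.0]
force: [-0.0, 0.3, 0.5]
width: 0.499
```

Call:
move_arm(increments=[{"tx":0,"ty":0,"tz":0,"rx":0,"ry":0,"rz":0,"jaw":0},{"tx":0,"ty":0,"tz":0,"rx":0,"ry":0,"rz":0,"jaw":0},{"tx":0,"ty":0,"tz":0,"rx":0,"ry":0,"rz":0,"jaw":0},{"tx":0,"ty":0,"tz":0,"rx":0,"ry":0,"rz":0,"jaw":0},{"tx":0,"ty":0,"tz":0,"rx":0,"ry":0,"rz":0,"jaw":0},{"tx":0,"ty":0,"tz":0,"rx":0,"ry":0,"rz":0,"jaw":0}], squeeze=40)

```text
clock: 12.25
tcp_pos: [0.4887, 0.1346, 0.0447]
tool_rot: [1.0, 0.03, 0.0, -0.0]
force: [-3.3, -1.2, 8.1]
width: 0.122
```

Call:
move_arm(increments=[{"tx":0,"ty":0,"tz":-0.004,"rx":0,"ry":0,"rz":0,"jaw":0},{"tx":0,"ty":0,"tz":-0.008,"rx":0,"ry":0,"rz":0,"jaw":0},{"tx":0.0003,"ty":0,"tz":-0.012,"rx":0,"ry":0,"rz":0,"jaw":0},{"tx":0.0006,"ty":0,"tz":-0.016,"rx":0,"ry":0,"rz":0,"jaw":0},{"tx":0.001,"ty":0,"tz":-0.02,"rx":0,"ry":0,"rz":0,"jaw":0},{"tx":0.0014,"ty":0,"tz":-0.024,"rx":0,"ry":0,"rz":0,"jaw":0},{"tx":0.0018,"ty":0,"tz":-0.028,"rx":0,"ry":0,"rz":0,"jaw":0},{"tx":0.002,"ty":0,"tz":-0.03,"rx":0,"ry":0,"rz":0,"jaw":0},{"tx":0.002,"ty":0,"tz":-0.03,"rx":0,"ry":0,"rz":0,"jaw":0},{"tx":0.002,"ty":0,"tz":-0.03,"rx":0,"ry":0,"rz":0,"jaw":0},{"tx":0.002,"ty":0,"tz":-0.03,"rx":0,"ry":0,"rz":0,"jaw":0},{"tx":0.002,"ty":0,"tz":-0.03,"rx":0,"ry":0,"rz":0,"jaw":0}])

```text
clock: 13.75
tcp_pos: [0.4906, 0.1348, 0.0742]
tool_rot: [1.0, 0.03, -0.0, -0.0]
force: [-5.4, 0.9, -4.2]
width: 0.124
```

```bash
python3 - <<'E'
from h import *
for i in range(4): 
    optics.get_image("top"); s=ctrl.read_state(); print(s["force"],s["moment"],s["tcp_pos"])
E
```

```text
[-4.45070109  0.339373   -4.10061738] [0.13089715 1.33420126 0.09867321] [0.49057781 0.13475757 0.07415609]
[-4.08350344  0.59922989 -3.54028786] [0.11781958 1.23913923 0.08687368] [0.49059501 0.13473798 0.07416385]
[-4.98483918  0.67863937 -4.4365063 ] [0.14373916 1.26303558 0.07502263] [0.49061329 0.13475776 0.07416231]
[-6.045736    0.99809638 -4.4529762 ] [0.15652958 1.32253341 0.07612379] [0.49059238 0.13475988 0.07417569]
```

The left lid carries about 4.1 N against about 1 N, so left is heavy (dead) and right is sprung. I'll set the left one gently shut and release it.

Call:
move_arm(increments=[{"tx":-0.0005,"ty":0,"tz":0.004,"rx":0,"ry":0,"rz":0,"jaw":0},{"tx":-0.001,"ty":0,"tz":0.008,"rx":0,"ry":0,"rz":0,"jaw":0},{"tx":-0.0015,"ty":0,"tz":0.012,"rx":0,"ry":0,"rz":0,"jaw":0},{"tx":-0.002,"ty":0,"tz":0.016,"rx":0,"ry":0,"rz":0,"jaw":0},{"tx":-0.0025,"ty":0,"tz":0.02,"rx":0,"ry":0,"rz":0,"jaw":0},{"tx":-0.003,"ty":0,"tz":0.024,"rx":0,"ry":0,"rz":0,"jaw":0},{"tx":-0.003,"ty":0,"tz":0.027,"rx":0,"ry":0,"rz":0,"jaw":0},{"tx":-0.003,"ty":0,"tz":0.03,"rx":0,"ry":0,"rz":0,"jaw":0},{"tx":-0.003,"ty":0,"tz":0.031,"rx":0,"ry":0,"rz":0,"jaw":0},{"tx":-0.003,"ty":0,"tz":0.031,"rx":0,"ry":0,"rz":0,"jaw":0},{"tx":-0.003,"ty":0,"tz":0.031,"rx":0,"ry":0,"rz":0,"jaw":0}])

```text
clock: 15.32
tcp_pos: [0.4888, 0.1347, 0.0448]
tool_rot: [1.0, 0.03, 0.002, -0.0]
force: [-3.6, -2.3, 39.7]
width: 0.121
```

Call:
move_arm(increments=[{"tx":0,"ty":0,"tz":0,"rx":0,"ry":0,"rz":0,"jaw":50},{"tx":0,"ty":0,"tz":0,"rx":0,"ry":0,"rz":0,"jaw":50},{"tx":0,"ty":0,"tz":0,"rx":0,"ry":0,"rz":0,"jaw":50},{"tx":0,"ty":0,"tz":0,"rx":0,"ry":0,"rz":0,"jaw":50},{"tx":0,"ty":0,"tz":-0.02,"rx":0,"ry":0,"rz":0,"jaw":50},{"tx":0,"ty":0,"tz":-0.05,"rx":0,"ry":0,"rz":0,"jaw":50},{"tx":0,"ty":0,"tz":-0.09,"rx":0,"ry":0,"rz":0,"jaw":50},{"tx":0,"ty":0,"tz":-0.11,"rx":0,"ry":0,"rz":0,"jaw":50},{"tx":0,"ty":0,"tz":-0.11,"rx":0,"ry":0,"rz":0,"jaw":50},{"tx":0,"ty":0,"tz":-0.11,"rx":0,"ry":0,"rz":0,"jaw":50}])

```text
clock: 16.58
tcp_pos: [0.4875, 0.1345, 0.1524]
tool_rot: [1.0, 0.03, -0.0, 0.0]
force: [-0.3, -0.3, -0.4]
width: 0.5
```

```bash
python3 - <<'E'
from h import *
s=ctrl.read_state();print(s["tcp_pos"],s["force"],s["width"],s["clock"],inc([.4403,-.2134,.154],-.054))
E
```

```text
[0.48754469 0.13445999 0.15243106] [-0.34636622 -0.30641403 -0.3580583 ] 0.5001611033108949 16.575 (array([-0.06801923,  0.34440146, -0.00145387]), array([0.00020889, 0.00088018, 0.11399746]))
```

Call:
move_arm(increments=[{"tx":-0.068,"ty":0.344,"tz":0,"rx":0,"ry":0,"rz":0.114,"jaw":50},{"tx":-0.068,"ty":0.344,"tz":0,"rx":0,"ry":0,"rz":0.114,"jaw":50},{"tx":-0.068,"ty":0.344,"tz":0,"rx":0,"ry":0,"rz":0.114,"jaw":50},{"tx":-0.068,"ty":0.344,"tz":0,"rx":0,"ry":0,"rz":0.114,"jaw":50},{"tx":-0.068,"ty":0.344,"tz":0,"rx":0,"ry":0,"rz":0.114,"jaw":50},{"tx":-0.068,"ty":0.344,"tz":0,"rx":0,"ry":0,"rz":0.114,"jaw":50},{"tx":-0.068,"ty":0.344,"tz":0,"rx":0,"ry":0,"rz":0.114,"jaw":50},{"tx":-0.068,"ty":0.344,"tz":0,"rx":0,"ry":0,"rz":0.114,"jaw":50},{"tx":-0.068,"ty":0.344,"tz":0,"rx":0,"ry":0,"rz":0.114,"jaw":50},{"tx":-0.068,"ty":0.344,"tz":0,"rx":0,"ry":0,"rz":0.114,"jaw":50}])

```text
clock: 17.82
tcp_pos: [0.4408, -0.2122, 0.1531]
tool_rot: [1.0, -0.026, -0.0, -0.0]
force: [-0.1, -0.3, -0.0]
width: 0.5
```

```bash
python3 - <<'E'
from h import *
s=ctrl.read_state();print(s["tcp_pos"],s["clock"],inc([.4403,-.2134,.044],-.054))
for t in np.r_[np.arange(.06,1.15,.06),1.12]: print(round(t,2),np.round([.215*(1-np.cos(t)),-.215*np.sin(t)],3))
E
```

```text
[ 0.44077684 -0.21215527  0.15305016] 17.825 (array([-0.00039514,  0.00129042,  0.10904996]), array([-0.00020413,  0.00014107,  0.00122474]))
0.06 [ 0.    -0.013]
0.12 [ 0.002 -0.026]
0.18 [ 0.003 -0.038]
0.24 [ 0.006 -0.051]
0.3 [ 0.01  -0.064]
0.36 [ 0.014 -0.076]
0.42 [ 0.019 -0.088]
0.48 [ 0.024 -0.099]
0.54 [ 0.031 -0.111]
0.6 [ 0.038 -0.121]
0.66 [ 0.045 -0.132]
0.72 [ 0.053 -0.142]
0.78 [ 0.062 -0.151]
0.84 [ 0.071 -0.16 ]
0.9 [ 0.081 -0.168]
0.96 [ 0.092 -0.176]
1.02 [ 0.102 -0.183]
1.08 [ 0.114 -0.19 ]
1.14 [ 0.125 -0.195]
1.12 [ 0.121 -0.194]
```

Call:
move_arm(increments=[{"tx":0,"ty":0.001,"tz":0.04,"rx":0,"ry":0,"rz":0,"jaw":50},{"tx":0,"ty":0.001,"tz":0.07,"rx":0,"ry":0,"rz":0,"jaw":50},{"tx":0,"ty":0.001,"tz":0.09,"rx":0,"ry":0,"rz":0,"jaw":50},{"tx":0,"ty":0.001,"tz":0.104,"rx":0,"ry":0,"rz":0,"jaw":50},{"tx":0,"ty":0.001,"tz":0.109,"rx":0,"ry":0,"rz":0,"jaw":50},{"tx":0,"ty":0.001,"tz":0.109,"rx":0,"ry":0,"rz":0,"jaw":50},{"tx":0,"ty":0.001,"tz":0.109,"rx":0,"ry":0,"rz":0,"jaw":0},{"tx":0,"ty":0.001,"tz":0.109,"rx":0,"ry":0,"rz":0,"jaw":0},{"tx":0,"ty":0.001,"tz":0.109,"rx":0,"ry":0,"rz":0,"jaw":0},{"tx":0,"ty":0.001,"tz":0.109,"rx":0,"ry":0,"rz":0,"jaw":0},{"tx":0,"ty":0.001,"tz":0.109,"rx":0,"ry":0,"rz":0,"jaw":0},{"tx":0,"ty":0.001,"tz":0.109,"rx":0,"ry":0,"rz":0,"jaw":0}], squeeze=40)

```text
clock: 19.32
tcp_pos: [0.4407, -0.214, 0.0442]
tool_rot: [1.0, -0.027, 0.0, 0.0]
force: [1.0, -1.0, 4.6]
width: 0.122
```

Call:
move_arm(increments=[{"tx":0,"ty":0,"tz":-0.013,"rx":0,"ry":0,"rz":0,"jaw":0},{"tx":0.001,"ty":0,"tz":-0.026,"rx":0,"ry":0,"rz":0,"jaw":0},{"tx":0.003,"ty":0,"tz":-0.038,"rx":0,"ry":0,"rz":0,"jaw":0},{"tx":0.006,"ty":0,"tz":-0.051,"rx":0,"ry":0,"rz":0,"jaw":0},{"tx":0.01,"ty":0,"tz":-0.064,"rx":0,"ry":0,"rz":0,"jaw":0},{"tx":0.014,"ty":0,"tz":-0.076,"rx":0,"ry":0,"rz":0,"jaw":0},{"tx":0.019,"ty":0,"tz":-0.088,"rx":0,"ry":0,"rz":0,"jaw":0},{"tx":0.024,"ty":0,"tz":-0.099,"rx":0,"ry":0,"rz":0,"jaw":0},{"tx":0.031,"ty":0,"tz":-0.111,"rx":0,"ry":0,"rz":0,"jaw":0},{"tx":0.038,"ty":0,"tz":-0.121,"rx":0,"ry":0,"rz":0,"jaw":0},{"tx":0.045,"ty":0,"tz":-0.132,"rx":0,"ry":0,"rz":0,"jaw":0},{"tx":0.045,"ty":0,"tz":-0.132,"rx":0,"ry":0,"rz":0,"jaw":0}])

```text
clock: 20.82
tcp_pos: [0.4833, -0.2162, 0.1766]
tool_rot: [1.0, -0.027, -0.002, -0.0]
force: [-16.1, 1.2, 9.3]
width: 0.12
```

```bash
python3 - <<'E'
from h import *
import cv2
a=cv2.convertScaleAbs(optics.get_image("scene")[80:230,160:360],alpha=1.3)
s=ctrl.read_state();print(s["tcp_pos"],s["force"],s["width"],s["clock"])
cv2.imwrite("pics/s6.png",cv2.resize(a,(800,600),interpolation=cv2.INTER_CUBIC))
E
```

```text
[ 0.48296997 -0.216199    0.17626824] [-14.07605993   1.89365979   9.17809472] 0.12377724318109003 20.875
```

View pics/s6.png

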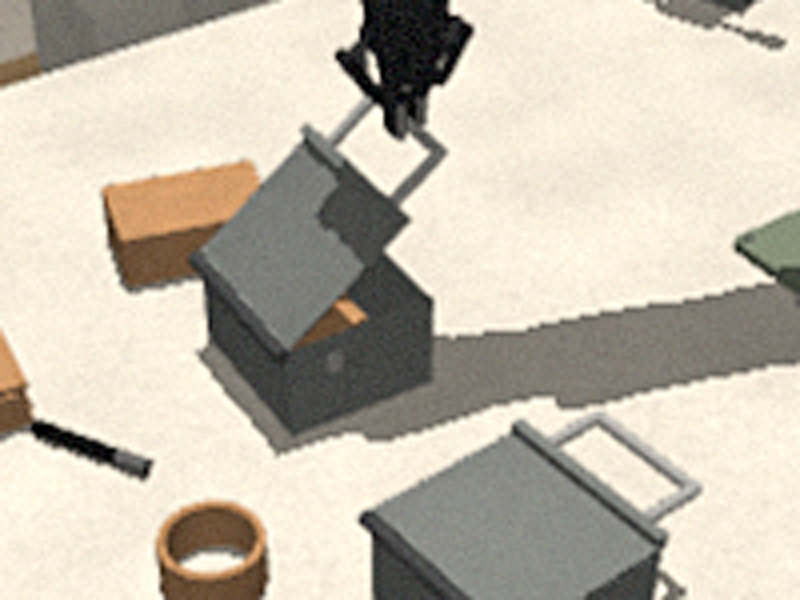

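The lid is up at about 0.65 rad with the bar well between the pads, and the left bin is shut. The force shows about 17 N of radial compression, so I bias the rest of the arc outward a little.

Call:
move_arm(increments=[{"tx":-0.002,"ty":0,"tz":-0.001,"rx":0,"ry":0,"rz":0,"jaw":0},{"tx":0.006,"ty":0,"tz":-0.011,"rx":0,"ry":0,"rz":0,"jaw":0},{"tx":0.015,"ty":0,"tz":-0.021,"rx":0,"ry":0,"rz":0,"jaw":0},{"tx":0.024,"ty":0,"tz":-0.03,"rx":0,"ry":0,"rz":0,"jaw":0},{"tx":0.034,"ty":0,"tz":-0.038,"rx":0,"ry":0,"rz":0,"jaw":0},{"tx":0.045,"ty":0,"tz":-0.046,"rx":0,"ry":0,"rz":0,"jaw":0},{"tx":0.055,"ty":0,"tz":-0.053,"rx":0,"ry":0,"rz":0,"jaw":0},{"tx":0.067,"ty":0,"tz":-0.06,"rx":0,"ry":0,"rz":0,"jaw":0},{"tx":0.078,"ty":0,"tz":-0.065,"rx":0,"ry":0,"rz":0,"jaw":0},{"tx":0.078,"ty":0,"tz":-0.065,"rx":0,"ry":0,"rz":0,"jaw":0},{"tx":0.078,"ty":0,"tz":-0.065,"rx":0,"ry":0,"rz":0,"jaw":0},{"tx":0.078,"ty":0,"tz":-0.065,"rx":0,"ry":0,"rz":0,"jaw":0}])

```text
clock: 22.38
tcp_pos: [0.5628, -0.2205, 0.2418]
tool_rot: [1.0, -0.027, -0.0, 0.0]
force: [-4.9, -1.0, 10.1]
width: 0.121
```

```bash
cat >> h.py <<'E'
def ang():
    s=ctrl.read_state();p=s["tcp_pos"]
    # bar from TCP reading; start grip at (.4407,-.2139,.0442) = shut
    z=p[2]-.0442;e=np.array([np.cos(.054),-np.sin(.054)])
    x=(p[:2]-[.4407,-.2139])@e
    print("theta atan",np.arctan2(z,.215-x),"r",np.hypot(z,.215-x),s["force"],s["width"],s["clock"],p)
E
python3 - <<'E'
from h import *
import cv2
a=cv2.convertScaleAbs(optics.get_image("scene")[60:210,160:360],alpha=1.3)
ang()
cv2.imwrite("pics/s7.png",cv2.resize(a,(800,600),interpolation=cv2.INTER_CUBIC))
E
```

```text
theta atan 1.1319572331438237 r 0.21826158426539316 [-5.48452734 -0.03583557 10.94896468] 0.1287554080982603 22.425 [ 0.56278208 -0.22055057  0.24178032]
```

View pics/s7.png

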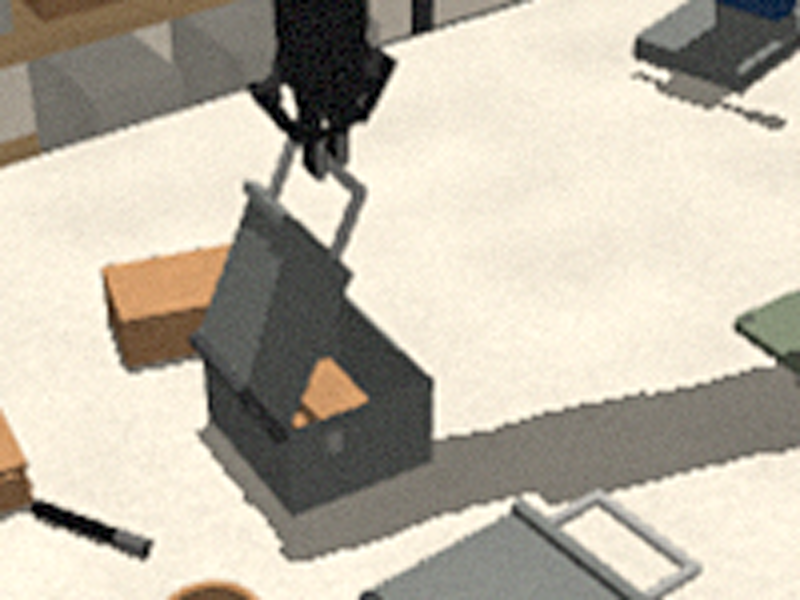

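The lid stands well up, held by the pads. I'll check its angle from the bar corner, at (251,107) here and (271,117.5) in the previous picture.

```bash
python3 - <<'E'
from h import *
k=optics.calibration("scene");K=k["mtx"]
def pr(w):
    q=R.from_quat(k["orientation"]).inv().apply(np.array(w)-k["position"]);return K[0,2]+K[0,0]*q[0]/-q[2],K[1,2]-K[1,1]*q[1]/-q[2]
yaw=-.054;ex=np.array([np.cos(yaw),np.sin(yaw),0]);ey=np.array([-np.sin(yaw),np.cos(yaw),0])
h=np.array([.4405,-.2135,.1])+.215*ex
for t in(.55,.6,.65,.7,1.0,1.05,1.1,1.15,1.2):
    print(t,np.round(pr(h-.215*np.cos(t)*ex+[0,0,.215*np.sin(t)]+.055*ey),1))
E
```

```text
0.55 [272.  120.6]
0.6 [270.6 118.9]
0.65 [269.1 117.3]
0.7 [267.5 115.7]
1.0 [255.5 108.9]
1.05 [253.1 108.2]
1.1 [250.6 107.6]
1.15 [248.1 107.2]
1.2 [245.4 106.9]
```

The image gives about 1.09–1.11 rad. I'll go a bit higher for margin, then return to about 0.78.

Call:
move_arm(increments=[{"tx":0.008,"ty":0,"tz":-0.005,"rx":0,"ry":0,"rz":0,"jaw":0},{"tx":0.016,"ty":0,"tz":-0.009,"rx":0,"ry":0,"rz":0,"jaw":0},{"tx":0.016,"ty":0,"tz":-0.009,"rx":0,"ry":0,"rz":0,"jaw":0},{"tx":0.016,"ty":0,"tz":-0.009,"rx":0,"ry":0,"rz":0,"jaw":0},{"tx":0.016,"ty":0,"tz":-0.009,"rx":0,"ry":0,"rz":0,"jaw":0},{"tx":0.008,"ty":0,"tz":-0.005,"rx":0,"ry":0,"rz":0,"jaw":0},{"tx":0,"ty":0,"tz":-0.002,"rx":0,"ry":0,"rz":0,"jaw":0},{"tx":-0.011,"ty":0,"tz":0.003,"rx":0,"ry":0,"rz":0,"jaw":0},{"tx":-0.023,"ty":0,"tz":0.01,"rx":0,"ry":0,"rz":0,"jaw":0},{"tx":-0.033,"ty":0,"tz":0.017,"rx":0,"ry":0,"rz":0,"jaw":0},{"tx":-0.044,"ty":0,"tz":0.025,"rx":0,"ry":0,"rz":0,"jaw":0},{"tx":-0.054,"ty":0,"tz":0.033,"rx":0,"ry":0,"rz":0,"jaw":0},{"tx":-0.063,"ty":0,"tz":0.042,"rx":0,"ry":0,"rz":0,"jaw":0},{"tx":-0.063,"ty":0,"tz":0.042,"rx":0,"ry":0,"rz":0,"jaw":0},{"tx":-0.063,"ty":0,"tz":0.042,"rx":0,"ry":0,"rz":0,"jaw":0},{"tx":-0.063,"ty":0,"tz":0.042,"rx":0,"ry":0,"rz":0,"jaw":0},{"tx":-0.063,"ty":0,"tz":0.042,"rx":0,"ry":0,"rz":0,"jaw":0},{"tx":-0.063,"ty":0,"tz":0.042,"rx":0,"ry":0,"rz":0,"jaw":0}])

```text
clock: 24.68
tcp_pos: [0.5002, -0.217, 0.1992]
tool_rot: [1.0, -0.027, -0.0, -0.0]
force: [-6.1, -0.2, 5.3]
width: 0.12
```

```bash
python3 - <<'E'
from h import *
import cv2
a=cv2.convertScaleAbs(optics.get_image("scene")[60:210,160:360],alpha=1.3)
ang()
cv2.imwrite("pics/s8.png",cv2.resize(a,(800,600),interpolation=cv2.INTER_CUBIC))
k=optics.calibration("scene");K=k["mtx"]
def pr(w):
    q=R.from_quat(k["orientation"]).inv().apply(np.array(w)-k["position"]);return K[0,2]+K[0,0]*q[0]/-q[2],K[1,2]-K[1,1]*q[1]/-q[2]
yaw=-.054;ex=np.array([np.cos(yaw),np.sin(yaw),0]);ey=np.array([-np.sin(yaw),np.cos(yaw),0])
h=np.array([.4405,-.2135,.1])+.215*ex
for t in(.6,.65,.7,.75,.8,.85):
    print(t,[np.round((np.array(pr(h-.215*np.cos(t)*ex+[0,0,.215*np.sin(t)]+y*ey))-[160,60])*4) for y in(.055,-.055)])
E
```

```text
theta atan 0.7839656687611497 r 0.2195266794145873 [-6.15134226  0.66447405  5.63164262] 0.12006013677013173 24.725 [ 0.50016373 -0.21708564  0.19920628]
0.6 [array([442., 236.]), array([377., 179.])]
0.65 [array([437., 229.]), array([371., 172.])]
0.7 [array([430., 223.]), array([365., 166.])]
0.75 [array([423., 217.]), array([358., 160.])]
0.8 [array([416., 212.]), array([350., 155.])]
0.85 [array([408., 207.]), array([343., 150.])]
```

View pics/s8.png

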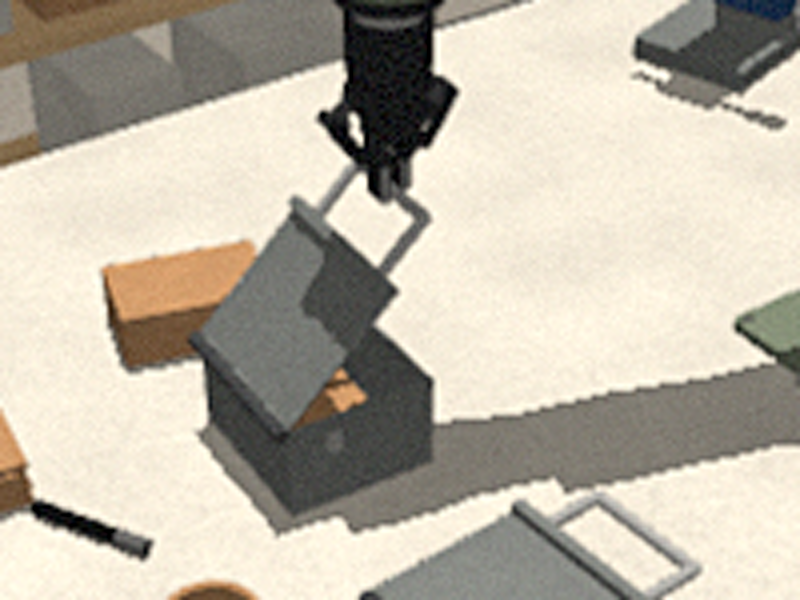

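The near bar corner at (427,213) gives about 0.74–0.79 rad, and the TCP arc gives 0.78. The bar is gripped, the left lid is shut and the bystanders are untouched. I'm handing in.

```bash
python3 - <<'E'
from h import *
ang();print(np.abs(ctrl.read_state()["dq"]).max());print(ctrl.sign_off())
E
```

```text
theta atan 0.7839656687611497 r 0.2195266794145873 [-6.15134226  0.66447405  5.63164262] 0.12006013677013173 24.725 [ 0.50016373 -0.21708564  0.19920628]
0.0020722296568343353
the job is handed in; nothing more can be done
None
```

The job is handed in at about 25 s, with the right bin's lid held still near 0.78 rad, ready for you to hook in its stay.

- **Feeling the lids:** The right lid lifted with about 1 N vertical, so it is the sprung one. The left lid took about 4.1 N, so it is the dead one. I set both shut again before swinging the sprung one.
- **The swing:** I took the sprung lid to about 1.13 rad by the arm's position; the picture gave 1.09–1.11. I then commanded it to about 1.2 for margin, without measuring there, and brought it back.
- **Last checks:** The arm's position gives 0.784 rad and the scene picture about 0.74–0.79. The bar is gripped (opening 0.12) and the arm is still. In the last pictures the left lid looks shut, and nothing looked moved in what they show; the dispenser was out of frame.

Four things did not go as planned:
- **Fingertip offset:** The real fingertips end about 37 mm short of the reported tool point. My first grasp closed on nothing, and I corrected the depth.
- **Refused call:** The very first move call was refused because every row needs all the keys.
- **Firm set-down:** Setting the heavy lid down pressed it with a reading of about 40 N through the fingers at the end.
- **Side load:** A sideways load along the lid showed in the grip, about 17 N at its highest and about 8 N at the end.

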